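Close the plate clamp and hold its locking pin through both bushings

ROBOT

A 6-joint arm with a two-finger parallel gripper is mounted at the origin on a cart in front of the work surface, level with it; the furniture and walls round the work are solid. World frame = base frame: x ahead of the robot, y to its left, z up, the work surface at z = 0. Lengths are in m, angles in rad, forces in N, time in s.
With the tool pointing down it reaches from about 0.375 to 0.975 m from the base axis. Payload 3.8 kg.
Tool frame: the origin (TCP) lies midway between the tips of the shut fingers; the grasp point (between the pads) lies 19 mm behind it; z points along the fingers, y is the line along which they close (so a half turn about z gives the same grasp; the last joint's range is limited). The gripper opens to 85 mm and grips with 20 to 120 N. Pads are 22 mm wide; open, the fingers measure 114 mm over their backs; the gripper's body (76 mm by 85 mm) begins 54 mm behind the grasp point. The pads swing forward as they close: fully open they stand 13 mm farther back than shut.
Start: joints at [-1.267, 0.264, 1.604, -0, 1.274, -0.037], TCP at [0.226, -0.636, 0.231] pointing down, gripper open.
Joint ranges: [-2.63, 2.63], [-0.94, 2.18], [0.31, 2.57], [-1.31, 4.45], [0, 2.66], [-2.55, 2.55]. Speed limits (rad/s): [2.57, 2.57, 3.14, 3.14, 3.14, 3.14].

INTERFACE

Orientations are given as a rotation vector (axis times angle).
In Python, from workcell import bot gives the robot as it stands.
- The arm moves only by the tool servo_tool, never from a script. Its argument "series" is a list of rows, each a list of 7 numbers: the shift along the world's x, y, z in units of 0.15 m (1.0 is 0.15 m), then the turn, a rotation vector about the world's x, y, z in units of 180 degrees (1.0 is 180 degrees), then the closure, from 0 (fully open) to 1 (shut). A call has 1 to 20 rows; each row is the pose to reach, as a shift and turn from the pose commanded when the call began, turning the shorter way round; what a row does not reach only later rows make up. A row lasts 1/10 s, in which the tool goes at most 50 mm and 8.59 degrees, less where a joint would pass 70% of its speed; a pose out of reach is approached as far as the arm can. A call with a number of a shift or a turn outside -1 to 1 is refused whole. A call with a gripper value outside its range is refused whole. The fingers move at their own pace and stop on an object; "newtons" is the grip in N (left out, the last holds). Time passes only in rows, so rows that repeat a pose let the fingers close. It gives the time, the measured TCP pose, the force, the opening and the grip force at its end, in the units of the state.
- bot.read_state(): the state, without advancing time (a new reading comes with each control period).
- bot.read_camera(name): name is "scene" or "top" or "wrist"; returns the picture (420x560x3 uint8, red, green, blue); there is no depth.
- bot.camera_info(name): a dict with "vertical_fov" (degrees; the focal length in pixels is half the picture's height over the tangent of half this angle, whatever the lens; pixels are square), "cx", "cy" (the principal point, pixels), "R" (3x3) and "t" (3): a world point X has camera coordinates R X + t. Camera axes: x right, y down, z forward; pixel columns grow to the right and rows downward; lengths in m; the calibration is good to about 2 mm. The wrist camera is an equidistant fisheye: a pixel r from the principal point sees the ray r / f radians off the axis. A picture is of the moment at which its call begins: read the wrist's pose just before it. camera_info takes no time and is no camera call; for the wrist camera it gives the pose at the moment of the call.
- bot.finish_job(): hands the job in; it is judged then, once.
Trained networks look in the newest picture that a camera, given by its name, has taken for a name from the list of things; names that differ only in an ending like _2 or _b are one class to them, and where a whole thing is asked for, a point or a joint stands for the part that bears it (a point fixed in the world has none). Each returns a list of dicts, best first, with "score" (0 to 1); they miss things now and then, are a little off and sometimes report something else, mostly with a low value. They report only what shows in the picture. A call takes as long as a camera call.
- bot.recognise(target, camera): "box" ([left, top, right, bottom] as shares, 0 to 1, of the picture: columns of its width, rows of its height, round what is visible of it).
- bot.trace(target, camera): "mask" (420x560 bool, what is visible of it) and "box" ([left, top, right, bottom] as shares, 0 to 1, of the picture: columns of its width, rows of its height, round what is visible of it).
- bot.mark_of(target, camera): "at" ([row, column] as shares, 0 to 1, of the picture: columns of its width, rows of its height: a listed point, or the origin of a listed thing).
The state is a dict: "time": time; "q": joint angles; "joint_vel": joint speeds; "joint_torque": joint torques, N m; "tool_pos": TCP position; "tcp_rot": TCP orientation; "wrist_force": force on the tool from outside, world axes, zero at the start; "torque": the same for the moment, N m; "width": opening from 0.0 (shut) to 1.0 (fully open); "grip_force": force on a finger pad.
Only numpy, scipy, OpenCV 4.12 (cv2) and the standard library are available. Lean on these libraries where they do the work, as an engineer would, in place of code of your own. Each camera call takes 0.05 s, during which the arm holds its last target. There are 200 camera calls.

TASK

Swing the blue clamp frame fully down over the loaded microplate, then take the red-handled locking pin out of its stand and thread it from above through the brass bushing on the frame and on through the steel bushing below it. Finish while still holding the pin by its handle, upright and still, with its point sticking out below the lower bushing but clear of the worktop and the collar under its handle held clear above the frame, so that a colleague can snap the retaining clip on. Leave the jar, the dish and the vial where they are.

Things in the scene. Friction and masses are not known exactly. Their poses are not given: they have to be found in the camera images.
- clamp: Fixed plate clamp: pale aluminium block 147 x 160 mm, 60 mm high, carrying a microplate. Origin: centre of its underside on the worktop. Its z is up; its -x axis points to its front (toward the robot, within 0.35 rad), where both bushings are; its y is along the hinge. The hinge line is at x = +65 mm, z = 80 mm in this frame.
- clamp_frame (a joint): Angle of the blue hinged frame (rad): 0 is fully down, level, on its stop; starts open at 0.5 to 1.0, front edge raised; at most 1.2. A friction hinge keeps it where it is left (about 0.35 N m, so 1 to 5 N at the front bar moves it down). The frame is 134 mm wide and 8 mm thick, centred on the hinge line, and reaches 177 mm forward of it (bushing tongue included); its middle is an open window with a clear cover for looks only.
- press_pad (a point): Centre of the black rubber pad (24 x 60 mm) on top of the frame's solid front bar (36 x 134 mm), the place to push it down; 121 mm forward of the hinge line and 5 mm above it when the frame is down. Moves with the frame; its axes are the frame's, z out of the upper face.
- upper_bushing (a point): Centre of the hole's upper mouth in the brass tongue (40 x 36 x 8 mm) on the frame's front. Hole 12 mm in diameter, right through, with a 3 mm chamfer at the top. Moves with the frame; with the frame down it is 84 mm above the worktop, exactly above the lower bushing; its z is the hole's axis.
- lower_bushing (a point): Centre of the hole's upper mouth in the dark steel lug (40 x 36 x 12 mm) on the block's front; 52 mm above the worktop, 93 mm in front of the clamp's origin. Hole 12 mm in diameter, right through (underside 40 mm above the worktop), 3 mm chamfer at the top, open space below.
- pin_grip (a point): Middle of the locking pin's red round handle (18 mm in diameter, 38 mm long, rounded top 19 mm above this point), the place to grip; the pin's centre of mass is near its collar. The pin is loose, 125 mm long, about 60 g; z runs up along it. At the start it stands upright in its stand, 114 mm above the worktop.
- pin_collar (a point): Centre of the underside of the pin's red collar (26 mm in diameter, 5 mm thick), 26 mm below pin_grip. At the start it rests on the stand's top.
- pin_tip (a point): Lower end of the pin's steel rod (8 mm in diameter, 80 mm long below the collar, pointed over its last 4 mm), 106 mm below pin_grip.
- pin: The locking pin as a whole; its origin is the tip, z along the rod to the handle.
- pin_stand: Fixed grey post 32 x 32 mm on a dark foot 70 x 70 mm, 88 mm high in all, with a 10 mm hole down its axis in which the pin's rod hangs (rod 80 mm deep in it). Origin: centre of its underside on the worktop, z up.
- stain_jar_center (a point): Centre of a white jar, 60 mm in diameter, 76 mm high, a bystander.
- petri_dish_center (a point): Centre of a small clear dish with lid, 57 mm in diameter, 14 mm high, a bystander.
- tall_vial_center (a point): Centre of a slim vial with a black cap, 22 mm in diameter, 96 mm high, a bystander.

How it is judged:
By the outcome, as a careful person would: the job done as asked, in the order asked, and still so for the second after the job is handed in, while the arm keeps its last pose, push and grip.
It also fails if it takes over 59 s, if anything falls off the work surface, if the arm or the gripper's body presses on something with over 40 N, if the wrist force passes 120 N, or if a joint passes its speed limit or range.

## Working session

There is one attempt and no reset: what is moved stays moved. The work goes in short steps, Python scripts to look and compute and a tool call to move; the robot and the scene stay as the last step left them, time stands still between calls to the robot, and variables do not carry over. Pictures are saved under pics/ and viewed, at most 10 in all, crops included, and the job is handed in when it is done.

Besides the shell and the picture viewer there is one more tool, called as a command line: name --pt "numbers of a row" for each row, then --argument value for the rest. servo_tool: Moves the arm, as the interface text tells. Shifts and turns lie within -1 to 1; 1 stands for 0.15 m of shift or 180 degrees of turn. Its arguments: {"type":"object","properties":{"series":{"type":"array","items":{"type":"array","items":{"type":"number"}}},"newtons":{"type":"number"}},"required":["series"]}

```bash
mkdir -p pics
cat > h.py <<'E'
import numpy as np,cv2
from scipy.optimize import least_squares
from scipy.spatial.transform import Rotation as Ro
from workcell import bot
W,H=560,420
def ray(cam,at,info=None):
    i=info or bot.camera_info(cam); f=H/2/np.tan(np.radians(i['vertical_fov'])/2)
    u=at[1]*W-i['cx'];v=at[0]*H-i['cy'];R=np.array(i['R']);t=np.array(i['t'])
    if cam=='wrist':
        r=np.hypot(u,v);th=r/f; d=np.array([u/r*np.sin(th),v/r*np.sin(th),np.cos(th)]) if r>0 else np.array([0,0,1.])
    else: d=np.array([u/f,v/f,1.]);d/=np.linalg.norm(d)
    return -R.T@t,R.T@d
def atz(cam,at,z,info=None):
    o,d=ray(cam,at,info);return o+d*(z-o[2])/d[2]
def tri(rs):
    A=sum(np.eye(3)-np.outer(d,d) for o,d in rs);b=sum((np.eye(3)-np.outer(d,d))@o for o,d in rs)
    return np.linalg.solve(A,b)
def proj(cam,X,info=None):
    i=info or bot.camera_info(cam); f=H/2/np.tan(np.radians(i['vertical_fov'])/2)
    c=np.array(i['R'])@X+np.array(i['t'])
    if cam=='wrist':
        r=np.hypot(c[0],c[1]);th=np.arctan2(r,c[2]);return np.array([i['cx']+f*th*c[0]/r,i['cy']+f*th*c[1]/r])
    return np.array([i['cx']+f*c[0]/c[2],i['cy']+f*c[1]/c[2]])
E
python3 - <<'E'
from h import *
np.set_printoptions(precision=4,suppress=True)
ims={c:bot.read_camera(c) for c in('scene','top')}
cv2.imwrite('pics/a.png',cv2.resize(np.hstack([ims['scene'],ims['top']])[:,:,::-1],(800,300)))
for c in ims: cv2.imwrite(f'pics/{c}.png',ims[c][:,:,::-1])
for n in['clamp','press_pad','upper_bushing','lower_bushing','pin_grip','pin_collar','pin_stand','stain_jar_center','petri_dish_center','tall_vial_center']:
    rs=[]
    for c in ims:
        m=bot.mark_of(n,c)
        if m:
            rs.append(ray(c,m[0]['at'])); print(n,c,round(m[0]['score'],2),np.array(m[0]['at'])*[H,W])
    if len(rs)==2: print('   ',tri(rs))
for c in ims: i=bot.camera_info(c);print(c,-np.array(i['R']).T@i['t'])
print(bot.read_state())
E
```

```text
clamp scene 0.89 [224.91 259.  ]
clamp top 0.78 [202.104 281.008]
    [0.5983 0.0312 0.0078]
press_pad scene 0.69 [169.68  255.304]
press_pad top 0.86 [200.004 275.52 ]
    [0.5827 0.0474 0.1721]
upper_bushing scene 0.74 [225.582 280.112]
upper_bushing top 0.69 [203.49  272.384]
    [0.5592 0.0471 0.036 ]
lower_bushing scene 0.6 [222.012 275.128]
lower_bushing top 0.95 [227.22 272.72]
    [0.5143 0.0616 0.0568]
pin_grip scene 0.48 [156.114 364.784]
pin_grip top 0.54 [247.002 380.128]
    [ 0.4451 -0.2853  0.1198]
pin_collar scene 0.67 [190.806 368.592]
pin_stand scene 0.69 [189.882 365.176]
pin_stand top 0.58 [249.018 374.808]
    [ 0.4419 -0.2907  0.0132]
stain_jar_center scene 0.59 [293.202 178.472]
stain_jar_center top 0.82 [217.812 180.488]
    [0.5407 0.3765 0.0443]
petri_dish_center scene 0.84 [313.992 243.376]
petri_dish_center top 0.67 [252.294 196.112]
    [0.4248 0.3241 0.0091]
tall_vial_center scene 0.56 [156.702 333.592]
scene [-0.0278  0.9147  0.6684]
top [ 0.3294 -0.0183  1.4356]
{'time': 1.1, 'q': array([-1.2669,  0.2639,  1.604 ,  0.    ,  1.2737, -0.0369]), 'joint_vel': array([ 0.0003, -0.0003, -0.001 ,  0.0004, -0.0005,  0.0005]), 'joint_torque': array([ -0.0004, -51.5085, -36.7734,  -0.    ,   0.0008,  -0.    ]), 'tool_pos': array([ 0.2256, -0.6362,  0.2313]), 'tcp_rot': array([3.0961, 0.5327, 0.    ]), 'wrist_force': array([-0.4086, -0.3062,  0.2707]), 'torque': array([-0.013 , -0.0191,  0.0206]), 'grip_force': 0.0, 'width': 1.002990514496904}
```

View pics/a.png

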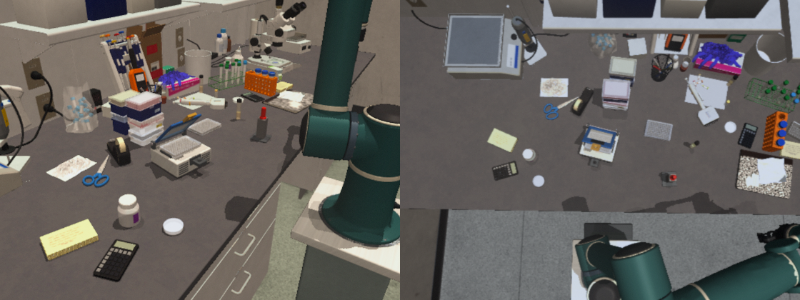

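Pictures: the clamp, frame open, is near scene px (259,225) / top (281,202). The red pin in its stand is near scene (365,156) / top (380,247). The jar and dish are off to the left, so I'm moving in for a wrist view.

servo_tool --pt "0.4 1 0.67 0 0 0 1" --pt "0.4 1 0.67 0 0 0 1" --pt "0.4 1 0.67 0 0 0 1" --pt "0.4 1 0.67 0 0 0 1" --newtons 40

```text
time: 1.5
tool_pos: [0.2863, -0.4845, 0.3336]
tcp_rot: [3.095, 0.533, 0.001]
wrist_force: [1.1, 0.3, 0.3]
width: 0.33
grip_force: 0.0
```

servo_tool --pt "0.5 1 0 0 0 0 1" --pt "0.5 1 0 0 0 0 1" --pt "0.5 1 0 0 0 0 1" --pt "0.5 1 0 0 0 0 1"

```text
time: 1.9
tool_pos: [0.3619, -0.3326, 0.3323]
tcp_rot: [-3.095, -0.537, -0.003]
wrist_force: [-0.3, 0.1, 1.0]
width: 0.003
grip_force: 0.0
```

servo_tool --pt "0.4 1 0 0 0 0 1" --pt "0.4 1 0 0 0 0 1" --pt "0.4 1 0 0 0 0 1" --pt "0.4 1 0 0 0 0 1" --pt "0.4 1 0 0 0 0 1"

```text
time: 2.4
tool_pos: [0.4211, -0.1847, 0.3321]
tcp_rot: [3.094, 0.539, 0.001]
wrist_force: [-0.1, -0.7, -0.2]
width: -0.001
grip_force: 0.0
```

```bash
cat > look.py <<'E'
from h import *
import sys
np.set_printoptions(precision=4,suppress=True)
def look(name,targets):
    s=bot.read_state();info=bot.camera_info('wrist');im=bot.read_camera('wrist')
    cv2.imwrite(f'pics/{name}.png',im[:,:,::-1])
    print('t',s['time'],s['tool_pos'],s['tcp_rot'],'cam',-np.array(info['R']).T@info['t'])
    for n,z in targets:
        for m in bot.mark_of(n,'wrist')[:2]:
            print(n,round(m['score'],2),np.array(m['at'])*[H,W],atz('wrist',m['at'],z,info))
    np.save(f'pics/{name}.npy',info,allow_pickle=True)
    return info
if __name__=='__main__':
    look(sys.argv[1],[(a.split(':')[0],float(a.split(':')[1])) for a in sys.argv[2:]])
E
python3 look.py w1 clamp:0 press_pad:.17 upper_bushing:.2 lower_bushing:.052 pin_grip:.114 pin_collar:.088 pin_stand:0 tall_vial_center:.048
```

```text
t 2.4 [ 0.4211 -0.1847  0.3321] [3.0945 0.5389 0.0006] cam [ 0.485  -0.1626  0.4747]
clamp 0.68 [ 12.6   175.672] [0.6013 0.0424 0.    ]
lower_bushing 0.67 [ 57.792 132.328] [0.5127 0.0588 0.052 ]
pin_grip 0.64 [199.92 375.2 ] [ 0.4431 -0.2995  0.114 ]
pin_collar 0.68 [197.4  365.68] [ 0.4387 -0.2962  0.088 ]
pin_stand 0.66 [182.91  351.904] [ 0.4412 -0.2974  0.    ]
pin_stand 0.66 [201.516 373.016] [ 0.4263 -0.3405  0.    ]
tall_vial_center 0.74 [113.82  467.376] [ 0.6061 -0.4125  0.048 ]
tall_vial_center 0.5 [ 12.81  175.672] [0.5893 0.0216 0.048 ]
```

View pics/w1.png

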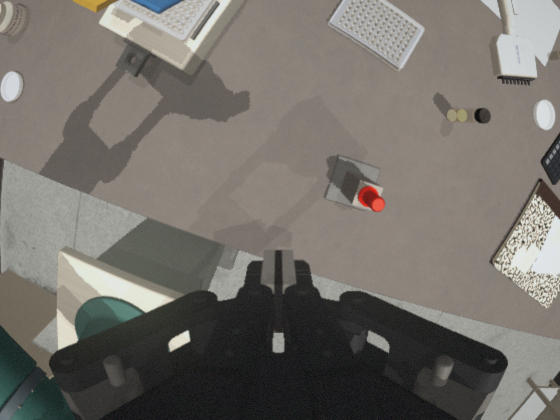

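The wrist picture shows the pin handle at px (372,199) and the clamp's front with its steel lug at (132,58). The vial's black cap is at (482,115), well away. Next I'm going over the clamp.

servo_tool --pt "0.5 1 0 0 0 -0.2 1" --pt "0.5 1 0 0 0 -0.2 1" --pt "0.5 1 0 0 0 -0.2 1" --pt "0.5 1 0 0 0 -0.2 1" --pt "0.5 1 0 0 0 -0.2 1"

```text
time: 3.35
tool_pos: [0.497, -0.033, 0.3315]
tcp_rot: [-3.107, 0.452, 0.0]
wrist_force: [-0.4, -0.5, -0.6]
width: 0.002
grip_force: 0.0
```

servo_tool --pt "0 0.4 0 0 0 0 1" --pt "0 0.4 0 0 0 0 1" --pt "0 0.4 0 0 0 0 1"

```text
time: 3.65
tool_pos: [0.4956, 0.0248, 0.3317]
tcp_rot: [3.11, -0.446, -0.0]
wrist_force: [-0.7, 0.5, -0.1]
width: 0.002
grip_force: 0.0
```

```bash
python3 look.py w2 clamp:0 press_pad:.17 upper_bushing:.2 lower_bushing:.052
```

```text
t 3.65 [0.4956 0.0248 0.3317] [ 3.1097 -0.446  -0.0002] cam [0.5609 0.0051 0.4743]
clamp 0.83 [106.008 249.088] [0.5973 0.0374 0.    ]
press_pad 0.83 [110.082 231.728] [0.5855 0.0423 0.17  ]
press_pad 0.5 [265.398 120.288] [0.4691 0.216  0.17  ]
upper_bushing 0.67 [138.81  229.712] [0.5602 0.0474 0.2   ]
lower_bushing 0.97 [173.418 247.408] [0.5095 0.0616 0.052 ]
lower_bushing 0.29 [106.806 248.304] [0.5926 0.0351 0.052 ]
```

View pics/w2.png

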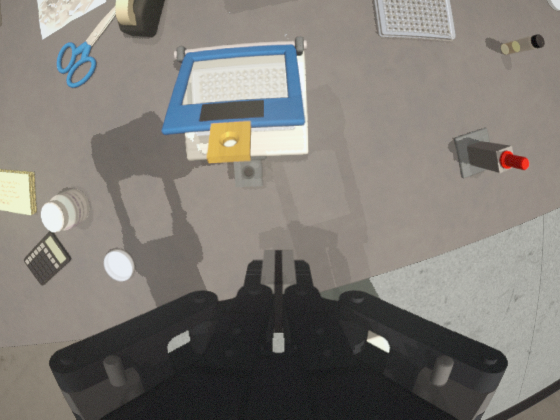

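The wrist picture shows the frame raised: black pad at (232,110), brass bushing at (230,139), steel lug at (247,173). The pad is at about (0.585, 0.042, 0.172) and the frame angle is about 0.83 rad. Next I'll move above the pad and push it down along its arc.

servo_tool --pt "0.65 0.09 0 0 0 0 1" --pt "0.65 0.09 0 0 0 0 1" --pt "0.65 0.09 -0.3 0 0 0 1" --pt "0.65 0.09 -0.6 0 0 0 1" --pt "0.65 0.09 -0.85 0 0 0 1" --pt "0.65 0.09 -0.85 0 0 0 1"

```text
time: 4.5
tool_pos: [0.5884, 0.0361, 0.197]
tcp_rot: [3.106, -0.452, -0.021]
wrist_force: [-0.5, -0.5, -0.0]
width: 0.001
grip_force: 0.0
```

servo_tool --pt "0 0 -0.06 0 0 0 1" --pt "0 0 -0.13 0 0 0 1" --pt "0 0 -0.2 0 0 0 1" --pt "0 0 -0.2 0 0 0 1"

```text
time: 4.9
tool_pos: [0.5927, 0.0372, 0.1738]
tcp_rot: [3.109, -0.45, -0.001]
wrist_force: [-0.2, -0.8, 0.4]
width: -0.004
grip_force: 0.0
```

servo_tool --pt "-0.036 0.01 -0.04 0 0 0 1" --pt "-0.073 0.02 -0.08 0 0 0 1" --pt "-0.11 0.03 -0.12 0 0 0 1" --pt "-0.144 0.04 -0.17 0 0 0 1" --pt "-0.175 0.048 -0.22 0 0 0 1" --pt "-0.2 0.056 -0.275 0 0 0 1" --pt "-0.225 0.062 -0.33 0 0 0 1" --pt "-0.245 0.068 -0.385 0 0 0 1" --pt "-0.26 0.072 -0.445 0 0 0 1" --pt "-0.27 0.075 -0.505 0 0 0 1" --pt "-0.27 0.075 -0.505 0 0 0 1"

```text
time: 6.0
tool_pos: [0.5509, 0.0487, 0.0964]
tcp_rot: [3.109, -0.45, -0.006]
wrist_force: [0.4, 0.2, 0.3]
width: -0.002
grip_force: 0.0
```

servo_tool --pt "0 0 -0.04 0 0 0 1" --pt "0 0 -0.08 0 0 0 1" --pt "0 0 -0.09 0 0 0 1"

```text
time: 6.3
tool_pos: [0.5524, 0.0487, 0.0844]
tcp_rot: [-3.109, 0.45, 0.001]
wrist_force: [-1.3, 0.3, 1.3]
width: -0.001
grip_force: 0.6
```

servo_tool --pt "0 0 -0.02 0 0 0 1" --pt "0 0 -0.04 0 0 0 1" --pt "0 0 -0.04 0 0 0 1"

```text
time: 6.6
tool_pos: [0.5526, 0.0487, 0.0838]
tcp_rot: [3.109, -0.45, -0.002]
wrist_force: [-14.6, -0.7, 30.6]
width: -0.002
grip_force: 14.9
```

```bash
python3 look.py w3 clamp:0 upper_bushing:.084 lower_bushing:.052;python3 -c "
from workcell import bot;import cv2
im=bot.read_camera('scene');cv2.imwrite('pics/s3.png',cv2.resize(im[120:270,190:400,::-1],None,fx=3,fy=3,interpolation=2))"
```

```text
t 6.6 [0.5526 0.0487 0.0838] [ 3.1092 -0.45   -0.0017] cam [0.618  0.0288 0.2263]
clamp 0.58 [151.2   269.304] [0.6009 0.04   0.    ]
upper_bushing 0.67 [339.78 280.  ] [0.5104 0.0593 0.084 ]
upper_bushing 0.55 [149.982 268.296] [0.6079 0.0361 0.084 ]
```

View pics/s3.png

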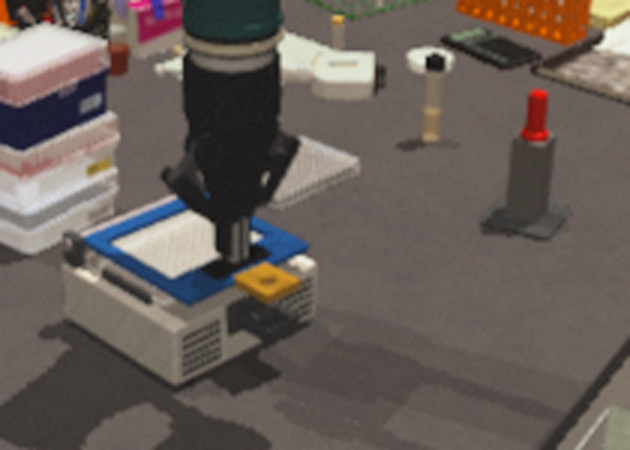

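View pics/w3.png

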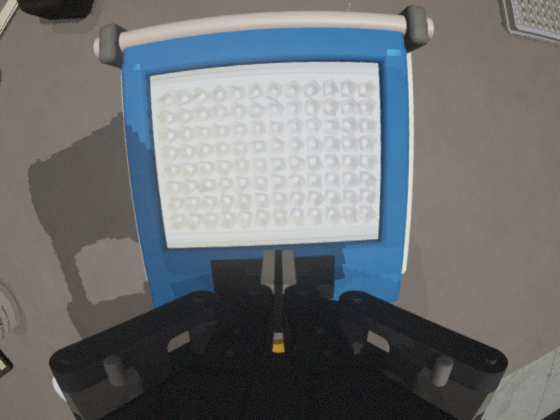

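The frame is level on its stop, with a firm 30 N reaction (scene crop: blue frame flat, brass tongue at (267,282) over the lug). I'll lift and look straight down at the bushings.

servo_tool --pt "0 0 0.3 0 0 0 1" --pt "0 0 0.6 0 0 0 1" --pt "-0.3 0 0.9 0 0 0 0.5" --pt "-0.6 0 1 0 0 0 0" --pt "-0.75 0 1 0 0 0 0" --pt "-0.75 0 1 0 0 0 0" --pt "-0.75 0 1 0 0 0 0"

```text
time: 7.55
tool_pos: [0.4403, 0.0486, 0.2295]
tcp_rot: [-3.109, 0.45, -0.004]
wrist_force: [0.7, -0.4, 0.1]
width: 0.845
grip_force: 0.0
```

```bash
python3 look.py w4 clamp:0 upper_bushing:.084 press_pad:.085; python3 -c "
import cv2
im=cv2.imread('pics/w4.png');cv2.imwrite('pics/w4b.png',cv2.resize(im[60:260,160:380],None,fx=3,fy=3,interpolation=2))"
```

```text
t 7.55 [0.4403 0.0486 0.2295] [-3.1088  0.4499 -0.0035] cam [0.5052 0.0287 0.3722]
clamp 0.95 [ 49.518 244.496] [0.6    0.0403 0.    ]
upper_bushing 0.65 [129.78  242.928] [0.5095 0.0597 0.084 ]
press_pad 0.89 [ 87.696 239.904] [0.5461 0.0513 0.085 ]
```

View pics/w4b.png

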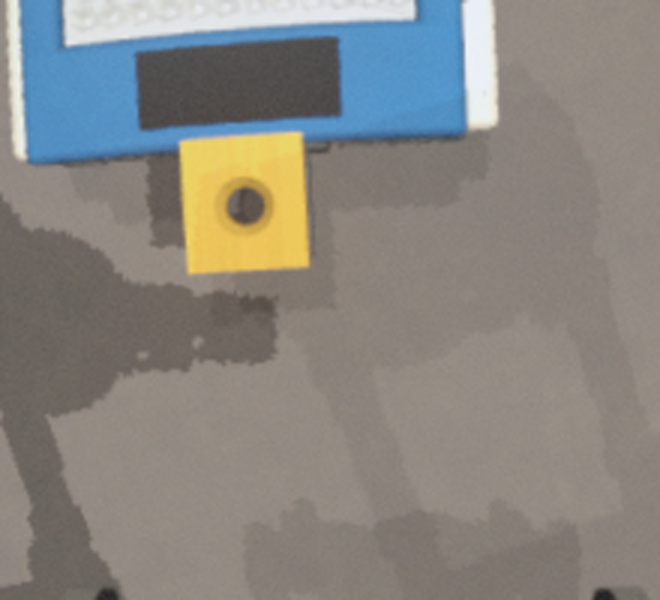

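The crop shows the brass hole at crop (244,205), i.e. px (241,128), with the tongue square to the frame. Now going to the pin.

servo_tool --pt "-0.1 -1 0 0 0 0 0" --pt "-0.1 -1 0 0 0 0 0" --pt "-0.1 -1 0 0 0 0 0" --pt "-0.1 -1 0 0 0 0 0"

```text
time: 8.15
tool_pos: [0.425, -0.1068, 0.2286]
tcp_rot: [3.105, -0.461, -0.001]
wrist_force: [-0.0, 1.4, 0.8]
width: 0.998
grip_force: 0.0
```

servo_tool --pt "-0.15 -1 0 0 0 0 0" --pt "-0.15 -1 0 0 0 0 0" --pt "-0.15 -1 0 0 0 0 0" --pt "-0.15 -1 0 0 0 0 0" --pt "-0.15 -1 0 0 0 0 0"

```text
time: 8.65
tool_pos: [0.4028, -0.2521, 0.2282]
tcp_rot: [-3.107, 0.454, 0.002]
wrist_force: [0.8, 0.0, 0.3]
width: 1.0
grip_force: 0.0
```

```bash
python3 look.py w5 pin_grip:.114 pin_collar:.088 pin_stand:0
python3 - <<'E'
from h import *
i=np.load('pics/w4.npy',allow_pickle=True).item()
print(atz('wrist',(128.3/H,241.3/W),.084,i))
im=cv2.imread('pics/w5.png');b,g,r=[im[:,:,k].astype(int) for k in range(3)]
m=((r>120)&(g<70)&(b<70)).astype('uint8')
n,l,s,c=cv2.connectedComponentsWithStats(m);k=1+s[1:,4].argmax();print(s[k],c[k])
i5=np.load('pics/w5.npy',allow_pickle=True).item()
for z in(.114,.12,.133):print(z,atz('wrist',(c[k][1]/H,c[k][0]/W),z,i5))
x,y,w,h=s[k][:4];x0=max(0,int(x-50));y0=max(0,int(y-50))
cv2.imwrite('pics/w5b.png',cv2.resize(im[y0:y0+150,x0:x0+180],None,fx=4,fy=4,interpolation=2));print(x0,y0)
E
```

```text
t 8.65 [ 0.4028 -0.2521  0.2282] [-3.107   0.4544  0.0023] cam [ 0.468  -0.2724  0.3707]
pin_grip 0.63 [144.69  318.192] [ 0.4429 -0.2978  0.114 ]
pin_collar 0.88 [148.302 317.184] [ 0.4375 -0.2986  0.088 ]
pin_stand 0.75 [140.784 305.48 ] [ 0.44   -0.2963  0.    ]
[0.51114655 0.06065823 0.084     ]
[301 131  31  29 426] [312.38028169 142.96244131]
0.114 [ 0.44543861 -0.29370133  0.114     ]
0.12 [ 0.44596687 -0.29320266  0.12      ]
0.133 [ 0.44711143 -0.29212221  0.133     ]
251 81
```

View pics/w5b.png

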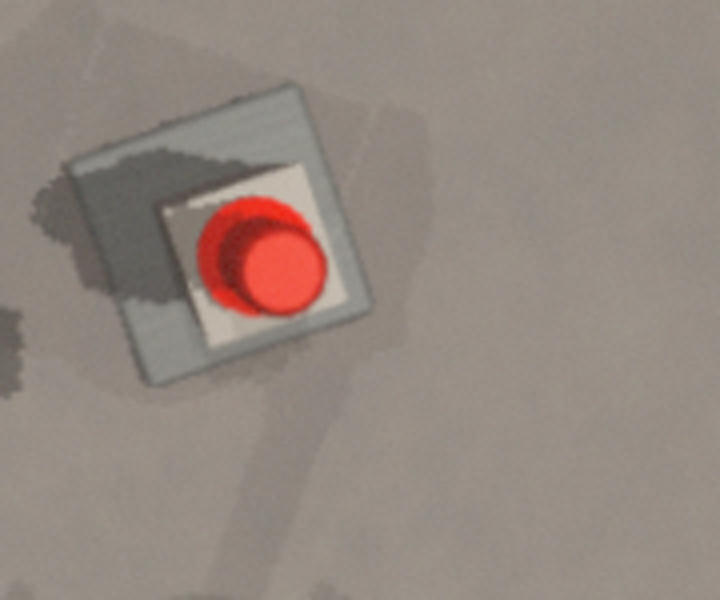

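The crop shows the handle's round top at (285,272), i.e. px (322,149), and the collar centred at (255,256), i.e. px (315,145).

Run:
```python
from h import *
i5=np.load('pics/w5.npy',allow_pickle=True).item()
print(atz('wrist',(149/H,322.2/W),.132,i5),atz('wrist',(145/H,314.7/W),.093,i5))
```

```text
[ 0.44074949 -0.29800955  0.132     ] [ 0.44136159 -0.29688984  0.093     ]
```

servo_tool --pt "0.253 -0.303 0 0 0 0 0" --pt "0.253 -0.303 0 0 0 0 0" --pt "0.253 -0.303 -0.3 0 0 0 0" --pt "0.253 -0.303 -0.55 0 0 0 0" --pt "0.253 -0.303 -0.75 0 0 0 0" --pt "0.253 -0.303 -0.86 0 0 0 0" --pt "0.253 -0.303 -0.86 0 0 0 0" --pt "0.253 -0.303 -0.86 0 0 0 0"

```text
time: 9.65
tool_pos: [0.4411, -0.2961, 0.1004]
tcp_rot: [-3.109, 0.448, -0.0]
wrist_force: [0.8, -0.0, -0.2]
width: 1.002
grip_force: 0.0
```

servo_tool --pt "0 -0.01 0 0 0 0 0.5" --pt "0 -0.01 0 0 0 0 0.65" --pt "0 -0.01 0 0 0 0 0.7" --pt "0 -0.01 0 0 0 0 0.75" --pt "0 -0.01 0 0 0 0 0.8" --pt "0 -0.01 0 0 0 0 1" --pt "0 -0.01 0 0 0 0 1" --pt "0 -0.01 0 0 0 0 1" --newtons 60

```text
time: 10.45
tool_pos: [0.4409, -0.2981, 0.1006]
tcp_rot: [-3.108, 0.45, -0.001]
wrist_force: [-0.7, 4.2, 5.7]
width: 0.192
grip_force: 58.6
```

servo_tool --pt "0 0 0.1 0 0 0 1" --pt "0 0 0.25 0 0 0 1" --pt "0 0 0.4 0 0 0 1" --pt "0 0 0.55 0 0 0 1" --pt "0 0 0.75 0 0 0 1" --pt "0 0 0.9 0 0 0 1" --pt "0 0 0.9 0 0 0 1"

```text
time: 11.15
tool_pos: [0.4423, -0.3005, 0.24]
tcp_rot: [3.104, -0.449, 0.011]
wrist_force: [0.8, -0.1, -0.3]
width: 0.19
grip_force: 58.8
```

servo_tool --pt "0.2 0.2 0 0 0 0 1" --pt "0.2 0.5 0 0 0 0 1" --pt "0.2 0.8 0 0 0 0 1" --pt "0.2 1 0 0 0 0 1" --pt "0.2 1 0 0 0 0 1"

```text
time: 11.65
tool_pos: [0.4695, -0.1453, 0.2338]
tcp_rot: [-3.109, 0.444, 0.004]
wrist_force: [-0.0, 0.4, -0.6]
width: 0.185
grip_force: 58.9
```

servo_tool --pt "0.2 0.2 0 0 0 0 1" --pt "0.2 0.5 0 0 0 0 1" --pt "0.2 0.8 0 0 0 0 1" --pt "0.2 0.9 0 0 0 0 1" --pt "0.2 0.9 0 0 0 0 1" --pt "0.2 0.9 0 0 0 0 1"

```text
time: 12.25
tool_pos: [0.5004, -0.0144, 0.2346]
tcp_rot: [3.108, -0.449, -0.001]
wrist_force: [-0.6, -0.1, -1.3]
width: 0.188
grip_force: 59.0
```

Run:
```python
from h import *
np.set_printoptions(precision=4,suppress=True)
s=bot.read_state();print(s['time'],s['tool_pos'],s['tcp_rot'],s['width'])
R=Ro.from_rotvec(s['tcp_rot']).as_matrix();g=s['tool_pos']-.019*R[:,2]
ims={}
for c in('scene','wrist','top'):
    inf=bot.camera_info(c);im=bot.read_camera(c);ims[c]=im
    for n,dz in(('pin_grip',0),('pin_collar',-.026),('pin_tip',-.106)):
        for m in bot.mark_of(n,c)[:1]:
            print(c,n,round(m['score'],2),np.array(m['at'])[::-1]*[W,H],'pred',proj(c,g+[0,0,dz],inf))
            if c!='wrist': pass
p=proj('scene',g).astype(int)
a=ims['scene'][max(0,p[1]-60):p[1]+90,p[0]-70:p[0]+70,::-1]
print(p)
b=ims['wrist'][150:350,180:380,::-1]
cv2.imwrite('pics/g.png',np.hstack([cv2.resize(a,(400,int(400*a.shape[0]/a.shape[1])))[:400],cv2.resize(b,(400,400))]))
```

```text
12.25 [ 0.5004 -0.0144  0.2346] [ 3.1079 -0.4491 -0.0008] 0.18786363335049971
scene pin_grip 0.47 [297.08  134.904] pred [300.4345 136.6428]
scene pin_tip 0.62 [300.888 181.482] pred [299.1046 178.0368]
wrist pin_grip 0.85 [280.112 277.41 ] pred [275.4706 287.4971]
wrist pin_collar 0.92 [278.096 257.796] pred [275.7819 262.6926]
wrist pin_tip 0.65 [279.328 219.702] pred [276.3641 217.5533]
[300 136]
```

View pics/g.png

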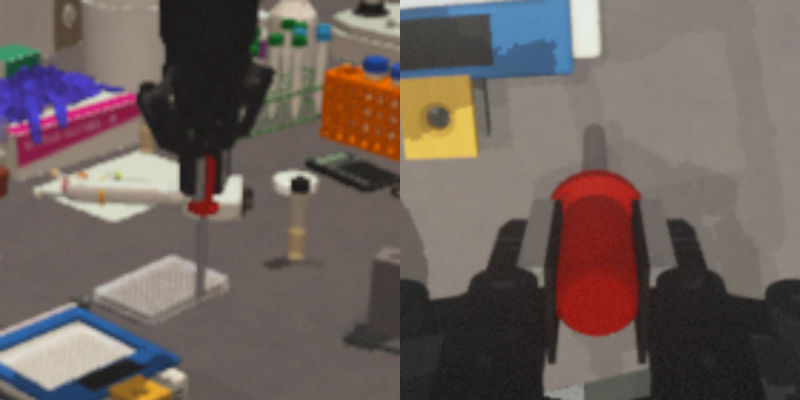

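The pin hangs upright in the fingers (tip at right panel (594,128), px (277,214), against 276,215 predicted for an upright pin). I'll move above the brass bushing and hover about 13 mm over it.

servo_tool --pt "0.07 0.2 0 0 0 0 1" --pt "0.07 0.4 0 0 0 0 1" --pt "0.07 0.5 0 0 0 0 1" --pt "0.07 0.5 -0.1 0 0 0 1" --pt "0.07 0.5 -0.2 0 0 0 1" --pt "0.07 0.5 -0.3 0 0 0 1" --pt "0.07 0.5 -0.3 0 0 0 1" --pt "0.07 0.5 -0.3 0 0 0 1"

```text
time: 13.65
tool_pos: [0.5103, 0.0609, 0.1888]
tcp_rot: [3.108, -0.451, -0.004]
wrist_force: [0.4, -0.7, -0.5]
width: 0.194
grip_force: 59.0
```

```bash
python3 look.py w6 pin_tip:.097 upper_bushing:.084
python3 - <<'E'
from h import *
i=np.load('pics/w6.npy',allow_pickle=True).item()
s=bot.read_state();t=s['tool_pos']
print('pred tip',proj('wrist',np.array([t[0],t[1],t[2]-.0926]),i),'pred hole',proj('wrist',np.array([.5111,.0606,.084]),i))
p=proj('wrist',np.array([.511,.0606,.084]),i).astype(int);print(p-50)
im=cv2.imread('pics/w6.png');cv2.imwrite('pics/w6b.png',cv2.resize(im[p[1]-50:p[1]+50,p[0]-50:p[0]+50],None,fx=6,fy=6,interpolation=2))
E
```

```text
t 13.65 [0.5103 0.0609 0.1888] [ 3.1083 -0.4515 -0.0036] cam [0.5758 0.041  0.3313]
pin_tip 0.62 [215.586 276.976] [0.51   0.0608 0.097 ]
upper_bushing 0.87 [211.386 275.408] [0.5101 0.0621 0.084 ]
pred tip [275.79760993 214.16562388] pred hole [276.89671079 209.63482859]
[226 159]
```

View pics/w6b.png

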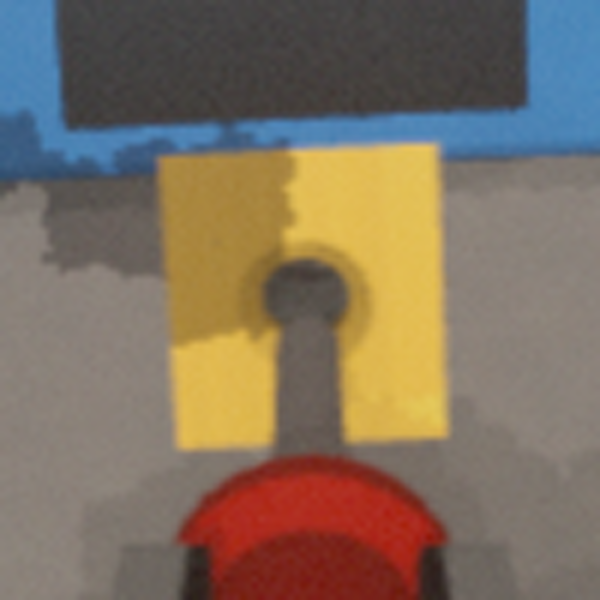

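The crop shows the rod centred on the chamfered hole (hole at (307,302), rod axis at x≈308). Descending in checked stages.

servo_tool --pt "0.003 0 -0.04 0 0 0 1" --pt "0.003 0 -0.08 0 0 0 1" --pt "0.003 0 -0.12 0 0 0 1" --pt "0.003 0 -0.16 0 0 0 1" --pt "0.003 0 -0.2 0 0 0 1" --pt "0.003 0 -0.2 0 0 0 1"

```text
time: 14.4
tool_pos: [0.5105, 0.0616, 0.1586]
tcp_rot: [3.109, -0.45, -0.004]
wrist_force: [0.4, 0.5, -0.5]
width: 0.195
grip_force: 59.0
```

servo_tool --pt "0 0 -0.04 0 0 0 1" --pt "0 0 -0.08 0 0 0 1" --pt "0 0 -0.12 0 0 0 1" --pt "0 0 -0.15 0 0 0 1" --pt "0 0 -0.15 0 0 0 1"

```text
time: 14.9
tool_pos: [0.5108, 0.0616, 0.1365]
tcp_rot: [3.109, -0.45, -0.003]
wrist_force: [-0.8, 0.5, -0.9]
width: 0.191
grip_force: 59.0
```

servo_tool --pt "0 0 -0.04 0 0 0 1" --pt "0 0 -0.08 0 0 0 1" --pt "0 0 -0.12 0 0 0 1" --pt "0 0 -0.16 0 0 0 1" --pt "0 0 -0.17 0 0 0 1" --pt "0 0 -0.17 0 0 0 1" --pt "0 0 -0.17 0 0 0 1" --pt "0 0 -0.17 0 0 0 1"

```text
time: 15.7
tool_pos: [0.5118, 0.0616, 0.1124]
tcp_rot: [-3.109, 0.45, -0.001]
wrist_force: [-0.3, 0.6, 0.5]
width: 0.191
grip_force: 59.0
```

Run:
```python
from h import *
im=bot.read_camera('scene');wi=bot.camera_info('wrist');w=bot.read_camera('wrist')
for n in('pin_collar','pin_tip','upper_bushing','lower_bushing'):
    print(n,[(round(m['score'],2),np.array(m['at'])[::-1]*[W,H]) for m in bot.mark_of(n,'scene')[:1]])
t=bot.read_state()['tool_pos'];print(t,'pred collar/tip',proj('scene',t+[0,0,-.0126]),proj('scene',t+[0,0,-.0926]))
a=cv2.resize(im[165:255,230:320,::-1],(400,400),interpolation=2);b=cv2.resize(w[150:350,180:380,::-1],(400,400))
cv2.imwrite('pics/fin.png',np.hstack([a,b]))
```

```text
pin_collar [(0.57, array([278.488, 202.902]))]
pin_tip [(0.7, array([278.824, 234.99 ]))]
upper_bushing [(0.68, array([277.48 , 210.588]))]
lower_bushing [(0.63, array([277.704, 226.086]))]
[0.51161131 0.06161449 0.11217598] pred collar/tip [278.04420865 207.0833069 ] [277.77108029 235.76388936]
```

View pics/fin.png

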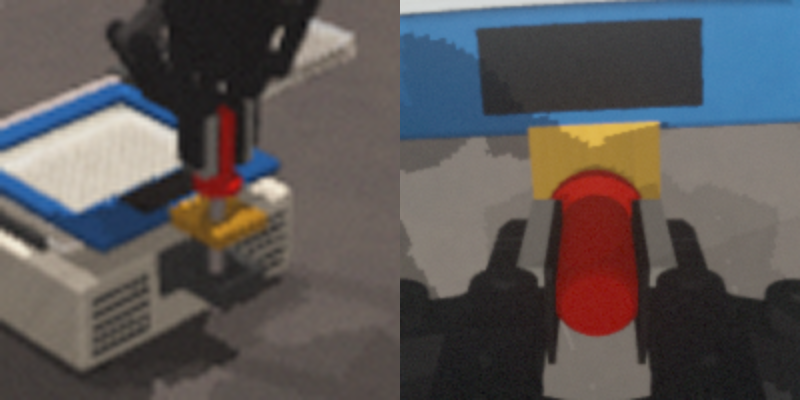

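The scene view shows the rod through the brass tongue and on into the steel lug (left panel (217,265)), with the collar clear above the frame. The frame is level and contact forces are near zero. Tip height is about 20 mm and the collar sits about 15 mm above the frame, so I'm handing in.

```bash
python3 -c "
from workcell import bot
print(bot.read_state()['joint_vel'],bot.finish_job())"
```

```text
the job is handed in; nothing more can be done
[ 0.00160362  0.00094221 -0.00109199  0.00218976  0.00081254  0.00037393] None
```

Job handed in at about 16 s of the 59 s allowed: the frame is fully down and the pin is threaded through both bushings, still held upright by its handle, with the tip about 20 mm above the worktop and the collar about 15 mm above the frame; no verdict came back.

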